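# Pin a shoe sole in the resoling jig: toe, heel, middle

### The arm

A 6-joint arm with a two-finger parallel gripper is mounted at the origin on the work surface. World frame = base frame: x ahead of the robot, y to its left, z up, the work surface at z = 0. Lengths are in m, angles in rad, forces in N, time in s.
With the tool pointing down it reaches from about 0.35 to 0.975 m from the base axis. Payload 4.9 kg.
Tool frame: the origin (TCP) lies at the very end of the fingers, on their centre line; the grasp point (between the pads) lies 19 mm behind it (ctrl.grip_point_offset is the distance from the TCP to the grasp point, in m); z points along the fingers, y is the line along which they close (so a half turn about z gives the same grasp; the last joint's range is limited). The gripper opens to 85 mm and grips with 20 to 120 N. Pads are 22 mm wide; open, the fingers measure 114 mm over their backs; the gripper's body (76 mm by 85 mm) begins 54 mm behind the grasp point. The pads swing forward as they close: fully open they stand 13 mm farther back than shut.
Start: joints at [-1.267, 0.053, 1.613, -0, 1.476, -0.119], TCP at [0.256, -0.57, 0.231] pointing down, gripper open.
Joint ranges: [-3.01, 3.01], [-1.01, 2.22], [0.06, 2.58], [-1.02, 4.17], [0.09, 2.62], [-3.14, 3.14]. Speed limits (rad/s): [2.57, 2.57, 3.14, 3.14, 3.14, 3.14].

### API

Orientations are given as a rotation vector (axis times angle).
In Python, from station import ctrl gives the robot as it stands.
- The arm moves only by the tool send_rows, never from a script. Its argument "rows" is a list of rows, each a list of 3 entries, a list of its own where there are three numbers: the finger opening in cm, from 0 to 8.54, then the shift along the tool's x, y, z in cm, then the turn about the tool's z in degrees. A call has 1 to 10 rows; each row shifts and turns the commanded pose from where the row before left it, along the tool's axes as they then stand; what a row does not reach is not made up. A row lasts 1/8 s, in which the tool goes at most 62.5 mm and 10.7 degrees, less where a joint would pass 70% of its speed; a pose out of reach is approached as far as the arm can. A call with a gripper value outside its range is refused whole. The fingers move at their own pace and stop on an object; "newtons" is the grip in N (left out, the last holds). Time passes only in rows, so rows that do not move let the fingers close. It gives the time, the measured TCP pose, the force, the opening and the grip force at its end, in the units of the state.
- ctrl.get_obs(): the state, without advancing time (a new reading comes with each control period).
- ctrl.get_image(name): name is "scene" or "side" or "wrist"; returns a dict with "frame" (420x560x3 uint8, red, green, blue), "range_z" (420x560 float32, m along the optical axis (not along the pixel's ray), 0 where there is no reading), "fx", "fy", "cx", "cy" (pixels), "cam_to_world" (4x4, takes a point from camera to world coordinates). Camera axes: x right, y down, z forward; pixel columns grow to the right and rows downward; lengths in m; the calibration is good to about 2 mm. The wrist camera is an equidistant fisheye: a pixel r from the principal point sees the ray r / f radians off the axis. A picture is of the moment at which its call begins.
- ctrl.finish_job(): hands the job in; it is judged then, once.
The state is a dict: "t": time; "q": joint angles; "dq": joint speeds; "effort": joint torques, N m; "tool_pos": TCP position; "tool_rot": TCP orientation; "contact_force": force on the tool from outside, world axes, zero at the start; "wrist_torque": the same for the moment, N m; "opening": finger opening in m; "grip_force": force on a finger pad.
Only numpy, scipy, OpenCV 4.12 (cv2) and the standard library are available. Lean on these libraries where they do the work, as an engineer would, in place of code of your own. Each camera call takes 0.05 s, during which the arm holds its last target. There are 200 camera calls.

### The job

A shoe sole lies in the resoling jig under three raised hold-down pins. With light fingertip pushes on top of their knobs, press the pins down until their feet rest on the sole: first the pin at the broad toe end, then the one at the narrow heel end, and last the one in the middle. Grasp nothing, do not lift or shift the jig or the sole, leave the things around it where they are, and finish clear of everything.

Things in the scene. Friction and masses are not known exactly. Their poses are not given: they have to be found in the camera images.
- jig: the loose resoling jig (0.9 kg): plywood board 320 x 150 x 18 mm flat on the bench, with an aluminium bar (22 mm wide, top 46 mm above the bench) running lengthways over the sole on a small block at each end, carrying the three pins. Origin at the centre of the board's underside; x runs along the bar towards the toe end, z up. It may lie at any yaw
- sole: the dark rubber shoe sole, 258 mm long, 8 mm thick, lying loose on the jig's board under the bar: rounded forefoot 92 mm broad at the toe end (+x), 62 mm at the heel end (-x). Origin on its underside near the middle of its length, x towards the toe, z up; its top is 26 mm above the bench
- pin_toe (a joint): how far the toe hold-down pin (at jig x = +85 mm) is pressed straight down: 0 raised, 0 to 2 mm at the start, 10 mm when its foot meets the sole, 18 mm at its rigid stop. Slides with about 3 N of friction and stays where left. The foot is sprung: past 10 mm the push grows by 1.5 N per mm (9 N at 14 mm); let go, the pin settles at 10 to 12 mm, foot on the sole
- pin_heel (a joint): how far the heel hold-down pin (at jig x = -85 mm) is pressed straight down: 0 raised, 0 to 2 mm at the start, 10 mm when its foot meets the sole, 18 mm at its rigid stop. Slides with about 3 N of friction and stays where left. The foot is sprung: past 10 mm the push grows by 1.5 N per mm (9 N at 14 mm); let go, the pin settles at 10 to 12 mm, foot on the sole
- pin_middle (a joint): how far the middle hold-down pin (at jig x = +0 mm) is pressed straight down: 0 raised, 0 to 2 mm at the start, 10 mm when its foot meets the sole, 18 mm at its rigid stop. Slides with about 3 N of friction and stays where left. The foot is sprung: past 10 mm the push grows by 1.5 N per mm (9 N at 14 mm); let go, the pin settles at 10 to 12 mm, foot on the sole
- pin_toe_top (a point): centre of the flat top of the toe pin's round black knob (26 mm diameter, 9 mm high, on an upright steel stem with a 14 mm rubber foot); 79 mm above the bench when the pin is at 0, 69 mm when its foot just meets the sole, 61 mm at the rigid stop. Its axes are those of the jig
- pin_heel_top (a point): centre of the flat top of the heel pin's round black knob (26 mm diameter, 9 mm high, on an upright steel stem with a 14 mm rubber foot); 79 mm above the bench when the pin is at 0, 69 mm when its foot just meets the sole, 61 mm at the rigid stop. Its axes are those of the jig
- pin_middle_top (a point): centre of the flat top of the middle pin's round black knob (26 mm diameter, 9 mm high, on an upright steel stem with a 14 mm rubber foot); 79 mm above the bench when the pin is at 0, 69 mm when its foot just meets the sole, 61 mm at the rigid stop. Its axes are those of the jig
- jar: amber glass jar with a blue cap, 56 mm diameter, 75 mm high, loose, standing beside the jig; to be left alone. Origin at the centre of its underside
- cup: small white measuring cup, 60 mm across the rim, 60 mm high, loose, standing beside the jig; to be left alone. Origin at the centre of its underside
- bottle: white plastic bottle, 90 mm diameter, 210 mm high, loose, standing to the left of the jig; to be left alone. Origin at the centre of its underside
- brush: hand brush lying on the bench to the right of the jig, loose; to be left alone. Origin on its underside

How it is judged:
On the way, in this order (a step that is already met when the one before it is completed fails the run):
1. the toe pin is down (9 mm or more) while the heel and middle pins are still up (under 4 mm) (value of joint pin_toe above 0.009 m and value of joint each of pin_heel, pin_middle below 0.004 m), for 0.1 s.
2. the heel pin is down too, the middle pin still up (value of joint each of pin_toe, pin_heel above 0.009 m and value of joint pin_middle below 0.004 m), for 0.1 s.
3. the middle pin is down as well (value of joint each of pin_toe, pin_heel, pin_middle above 0.009 m), for 0.1 s.
At the end, for the whole second after the job is handed in: all three pins are pressed down 9 mm or more, jig and sole rest flat within 15 mm of where they began, the jar, cup, bottle and brush within 20 mm of where they stood (all of step 3 and distance of each of jig, sole from where it was at the start of the episode below 0.015 m and height (world z) of jig below 0.005 m and linear speed of each of jig, sole below 0.02 m/s and distance of each of jar, cup, bottle, brush from where it was at the start of the episode below 0.02 m); the robot touches nothing.
It fails at once if the jig is pushed harder than 25 N (all the robot's contact with the jig and its pins) (contact force between any of the fingers, the arm and jig above 25 N).
It fails at once if the jig or the sole is lifted (5 mm) (height (world z) of jig above 0.005 m or height (world z) of sole above 0.023 m).
It fails at once if the jig or the sole is shifted by more than 15 mm (distance of any of jig, sole from where it was at the start of the episode above 0.015 m).
It fails at once if the jar, cup, bottle or brush is moved by more than 20 mm (distance of any of jar, cup, bottle, brush from where it was at the start of the episode above 0.02 m).
It also fails if it takes over 45 s, if anything falls off the work surface, if the arm or the gripper's body presses on something with over 40 N, if the wrist force passes 120 N, or if a joint passes its speed limit or range.

## Working session

There is one attempt and no reset: what is moved stays moved. The work goes in short steps, Python scripts to look and compute and a tool call to move; the robot and the scene stay as the last step left them, time stands still between calls to the robot, and variables do not carry over. Pictures are saved under pics/ and viewed, at most 10 in all, crops included, and the job is handed in when it is done.

Besides the shell and the picture viewer there is one more tool, called after ">>>" by a JSON object that holds its "op" and its "data". send_rows: Moves the arm, as the interface text tells. Its arguments: {"type":"object","properties":{"rows":{"type":"array","items":{"type":"array"}},"newtons":{"type":"number"}},"required":["rows"]}

```bash
mkdir -p pics
cat > h.py <<'E'
import numpy as np, cv2
from station import ctrl
def cloud(im):
    z=im["range_z"]; v,u=np.indices(z.shape)
    p=np.stack([(u-im["cx"])/im["fx"]*z,(v-im["cy"])/im["fy"]*z,z,np.ones_like(z)],-1)
    P=(p@im["cam_to_world"].T)[...,:3]; P[z==0]=np.nan
    return P
E
python3 - <<'E'
from h import *
a=[]
for n in("scene","side"):
    im=ctrl.get_image(n); np.savez("pics/%s0.npz"%n,**im)
    a.append(im["frame"][...,::-1]); print(n,im["cam_to_world"].round(3).tolist(),im["fx"])
    cv2.imwrite("pics/%s0.png"%n,a[-1])
o=ctrl.get_obs(); print(o)
E
```

```text
scene [[-0.196, 0.749, -0.633, 1.326], [0.98, 0.158, -0.117, 0.124], [0.012, -0.643, -0.765, 1.006], [0.0, 0.0, 0.0, 1.0]] 464.86622055276007
side [[0.998, -0.043, 0.046, 0.466], [-0.063, -0.766, 0.64, -0.945], [0.007, -0.641, -0.767, 1.203], [0.0, 0.0, 0.0, 1.0]] 505.02640549884165
{'t': 0.1, 'q': array([-1.26696785e+00,  5.33260909e-02,  1.61416087e+00,  1.92773174e-06,
        1.47600197e+00, -1.19000438e-01]), 'dq': array([ 0.0009711 , -0.00284251, -0.00322115, -0.00114718, -0.00101858,
       -0.00056479]), 'effort': array([-1.97199292e-04, -3.94901776e+01, -3.71363425e+01, -1.02983638e-04,
        3.90097004e-03,  3.86482066e-05]), 'tool_pos': array([ 0.25629376, -0.56941319,  0.23016161]), 'tool_rot': array([-3.06979907e+00, -6.58844914e-01,  2.71714050e-04]), 'contact_force': array([ 0.30310006,  0.49555831, -1.41530642]), 'wrist_torque': array([ 0.02028264, -0.0990557 , -0.01798093]), 'grip_force': 0.0, 'opening': 0.0849161660109502}
```

View pics/scene0.png

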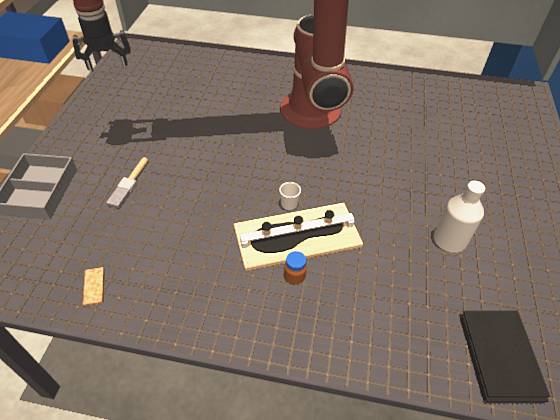

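View pics/side0.png

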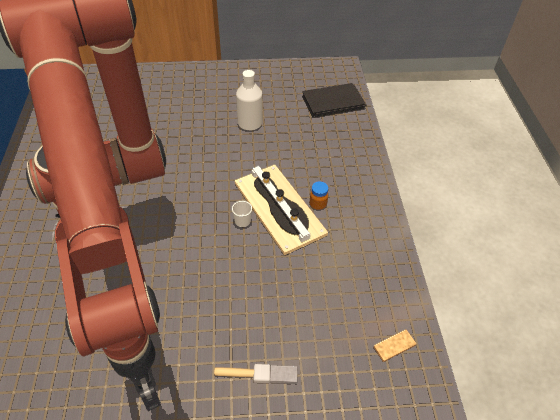

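The scene view shows the knobs at about (266,227), (298,220) and (329,214), with the cup at (290,195) and the jar at (295,268). The side view shows them at (295,213), (280,194) and (266,176). The sole's broad end appears to be at the scene view's left and the side view's lower right. Next I'll measure.

```bash
cat > m.py <<'E'
from h import *
for n,(u0,u1,v0,v1) in (("scene",(225,370,170,290)),("side",(220,340,155,255))):
    im=dict(np.load("pics/%s0.npz"%n)); P=cloud(im); f=im["frame"]; hsv=cv2.cvtColor(f,cv2.COLOR_RGB2HSV)
    R=np.zeros(f.shape[:2],bool); R[v0:v1,u0:u1]=1
    dark=f.max(-1)<75
    def comps(m,lab,mn=8):
        k,L,s,c=cv2.connectedComponentsWithStats(m.astype(np.uint8))
        for i in range(1,k):
            if s[i,4]>=mn:
                q=P[L==i]; zz=q[:,2]; t=q[zz>np.nanmax(zz)-.006]
                print(n,lab,s[i].tolist(),"cen",c[i].round(1),"med",np.nanmedian(q,0).round(4),"top",np.nanmean(t,0).round(4),"zmax",np.nanmax(zz).round(4))
    comps(R&dark&(P[...,2]>.06),"knob")
    comps(R&(hsv[...,0]>100)&(hsv[...,0]<125)&(hsv[...,1]>150)&(P[...,2]>.05),"cap")
    bd=R&(hsv[...,0]>15)&(hsv[...,0]<32)&(hsv[...,1]>50)&(f.max(-1)>150)&(abs(P[...,2]-.018)<.006)
    r=cv2.minAreaRect(P[bd][:,:2].astype(np.float32)*1000); print("board",r,bd.sum())
    # sole width near each end along board axis
    so=R&dark&(abs(P[...,2]-.026)<.005); q=P[so][:,:2]; c=np.array(r[0])/1000
    ev,V=np.linalg.eigh(np.cov(q.T)); a=V[:,1]; a=a*np.sign(a[0]); s=(q-c)@a; w=(q-c)@np.array([-a[1],a[0]]); print("axis",a, "deg",np.degrees(np.arctan2(a[1],a[0])))
    for b in np.arange(-.12,.13,.03):
        k=abs(s-b)<.012
        if k.sum()>3: print(round(b,3),w[k].min().round(3),w[k].max().round(3))
    c0=R&(P[...,2]>.02)&(f.min(-1)>140)&(hsv[...,1]<40)
    comps(c0,"white",20)
    cv2.imwrite("pics/%sc.png"%n,cv2.resize(f[v0:v1,u0:u1,::-1],None,fx=5,fy=5,interpolation=cv2.INTER_CUBIC))
E
python3 m.py
```

```text
scene knob [325, 211, 9, 7, 50] cen [328.9 214. ] med [0.5288 0.122  0.077 ] top [0.5286 0.1223 0.0781] zmax 0.0819
scene knob [294, 216, 9, 8, 55] cen [297.8 219.6] med [0.5655 0.0453 0.0786] top [0.5643 0.0456 0.079 ] zmax 0.0818
scene knob [262, 222, 10, 9, 58] cen [266.3 225.8] med [ 0.6026 -0.0302  0.0785] top [ 0.6011 -0.0299  0.0794] zmax 0.0834
scene cap [286, 252, 20, 18, 289] cen [295.7 260.6] med [0.6906 0.0612 0.0752] top [0.6882 0.0626 0.077 ] zmax 0.0813
board ((529.7117309570312, 30.907241821289062), (223.95606994628906, 319.0758972167969), 25.658756256103516) 1857
axis [ 0.46856034 -0.8834315 ] deg -62.05911450335204
-0.12 0.04 0.064
-0.09 0.007 0.069
-0.06 0.038 0.065
-0.03 0.038 0.061
0.0 0.003 0.071
0.03 -0.003 0.082
0.06 -0.007 0.084
0.09 -0.002 0.082
0.12 0.03 0.069
scene white [280, 182, 11, 16, 35] cen [284.1 189.6] med [ 0.4583 -0.0106  0.0602] top [ 0.4535 -0.0121  0.0621] zmax 0.0662
scene white [332, 213, 23, 11, 165] cen [343.1 218. ] med [0.5088 0.1614 0.0466] top [0.5091 0.1583 0.048 ] zmax 0.0519
scene white [301, 218, 27, 12, 176] cen [312.8 223.6] med
[... 1005 characters left out ...]
.031
0.0 -0.003 0.065
0.03 -0.008 0.075
0.06 -0.011 0.078
0.09 -0.011 0.074
0.12 -0.002 0.063
side white [252, 166, 11, 14, 77] cen [258.  171.7] med [0.506  0.1679 0.0463] top [0.5076 0.1584 0.0502] zmax 0.0542
side white [265, 181, 12, 18, 92] cen [271.4 188.9] med [0.543  0.0906 0.0468] top [0.5524 0.0367 0.0774] zmax 0.0774
side white [278, 200, 14, 18, 106] cen [285.3 207.4] med [0.5797 0.0148 0.0464] top [ 0.5899 -0.0292  0.0736] zmax 0.0758
side white [233, 206, 19, 11, 25] cen [243.5 213. ] med [ 0.4555 -0.0157  0.0597] top [ 0.4576 -0.0134  0.0609] zmax 0.0648
side white [293, 218, 17, 20, 137] cen [300.7 227.9] med [ 0.6167 -0.0651  0.046 ] top [ 0.6172 -0.067   0.0489] zmax 0.0528
```

View pics/sidec.png

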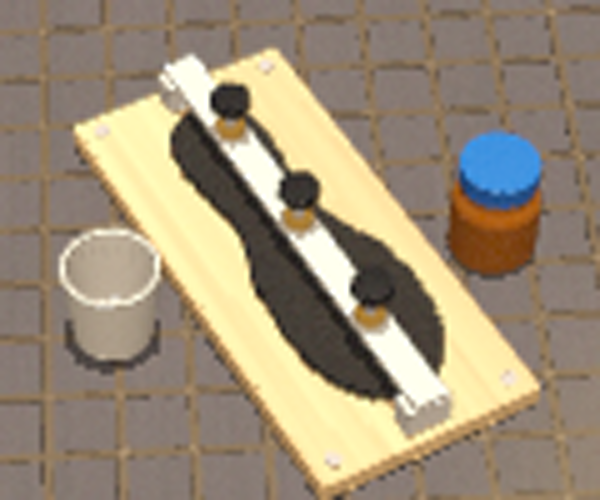

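The side crop confirms that the broad forefoot is at the lower right (-y), so the toe pin is near (0.600,-0.030), the middle near (0.563,0.045) and the heel near (0.527,0.122). The cup and jar are both shorter than the raised knobs. I'll close the fingers and move over the toe pin with the tool yaw unchanged, because the finger line already lies roughly along the bar.

>>> {"op": "send_rows", "data": {"rows": [[0,[3,-2,0],0],[0,[4.8,-3.1,0],0],[0,[4.8,-3.1,0],0],[0,[4.8,-3.1,0],0],[0,[4.8,-3.1,0],0],[0,[4.8,-3.1,0],0],[0,[4.8,-3.1,0],0],[0,[4.8,-3.1,0],0],[0,[4.8,-3.1,0],0],[0,[4.8,-3.1,0],0]], "newtons": 20}}

```text
t: 1.35
tool_pos: [0.5556, -0.1059, 0.2309]
tool_rot: [-3.072, -0.659, 0.001]
contact_force: [-0.2, 0.1, 0.3]
opening: 0.0002
grip_force: 0.0
```

```bash
cat > d.py <<'E'
from h import *; import sys
from scipy.spatial.transform import Rotation as R
T={"toe":(.600,-.030),"heel":(.527,.1225),"mid":(.563,.0455)}
def d(n,z):
    o=ctrl.get_obs(); M=R.from_rotvec(o["tool_rot"]).as_matrix()
    print(n,"t",o["t"],"pos",o["tool_pos"].round(4),"shift cm",(100*M.T@(np.array([*T[n],z])-o["tool_pos"])).round(2),"F",o["contact_force"].round(1),"open",round(o["opening"],4),"tilt",M[:,2].round(4))
if __name__=="__main__": d(sys.argv[1],float(sys.argv[2]))
E
python3 d.py toe .1
```

```text
toe t 1.35 pos [ 0.5556 -0.1059  0.2309] shift cm [ 7.17 -5.1  13.09] F [-0.2  0.1  0.3] open 0.0002 tilt [-4.e-04  0.e+00 -1.e+00]
```

>>> {"op": "send_rows", "data": {"rows": [[0,[3.6,-2.5,2.0],0],[0,[3.6,-2.6,3.0],0],[0,[0,0,4.0],0],[0,[0,0,3.0],0],[0,[0,0,0.5],0],[0,[0,0,0],0]]}}

```text
t: 2.1
tool_pos: [0.6, -0.0318, 0.1067]
tool_rot: [3.072, 0.659, 0.0]
contact_force: [0.0, -0.1, 0.0]
opening: -0.0
grip_force: 0.0
```

```bash
python3 d.py toe .078
python3 - <<'E'
from h import *
a=ctrl.get_image("scene")["frame"][150:290,215:380,::-1]; b=ctrl.get_image("side")["frame"][120:260,210:350,::-1]
cv2.imwrite("pics/over1.png",np.hstack([cv2.resize(x,(400,400),interpolation=2) for x in (a,b)]))
E
```

```text
toe t 2.1 pos [ 0.6    -0.0318  0.1067] shift cm [ 0.08 -0.16  2.87] F [ 0.  -0.1  0. ] open -0.0 tilt [ 2.e-04 -0.e+00 -1.e+00]
```

View pics/over1.png

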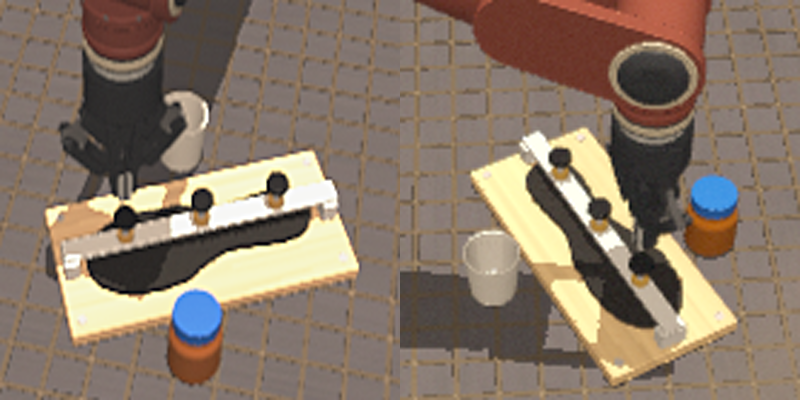

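In both views the closed fingertips stand right above the toe knob (about (125,190) in the left half and (640,240) in the right). I'll press in small steps.

>>> {"op": "send_rows", "data": {"rows": [[0,[0.1,-0.1,1.0],0],[0,[0,0,1.2],0],[0,[0,0,0.4],0],[0,[0,0,0.3],0],[0,[0,0,0.3],0],[0,[0,0,0.3],0],[0,[0,0,0.3],0],[0,[0,0,0],0]]}}

```text
t: 3.2
tool_pos: [0.6005, -0.0304, 0.068]
tool_rot: [3.072, 0.659, 0.001]
contact_force: [-0.0, -0.3, 1.4]
opening: -0.0001
grip_force: 0.0
```

>>> {"op": "send_rows", "data": {"rows": [[0,[0,0,0.2],0],[0,[0,0,0.1],0],[0,[0,0,0],0]]}}

```text
t: 3.58
tool_pos: [0.6005, -0.0304, 0.0659]
tool_rot: [3.072, 0.659, 0.0]
contact_force: [-2.6, -0.0, 4.2]
opening: 0.0001
grip_force: 2.5
```

>>> {"op": "send_rows", "data": {"rows": [[0,[0,0,0.1],0],[0,[0,0,0],0]]}}

```text
t: 3.82
tool_pos: [0.6005, -0.0304, 0.0651]
tool_rot: [3.071, 0.659, 0.0]
contact_force: [-3.1, 0.3, 6.4]
opening: -0.0001
grip_force: 3.1
```

```bash
cat > k.py <<'E'
from h import *; import sys
T=np.array([(.600,-.030),(.563,.0455),(.527,.1225)])
out=[]
for n,(u0,u1,v0,v1) in (("scene",(215,380,150,290)),("side",(210,350,120,260))):
    im=ctrl.get_image(n); P=cloud(im); f=im["frame"]
    for t,l in zip(T,("toe","mid","heel")):
        m=(f.max(-1)<75)&(np.hypot(*(P[...,:2]-t).transpose(2,0,1))<.018)&(P[...,2]>.055)&(P[...,2]<.09)
        print(n,l,m.sum(),np.nanmedian(P[m],0).round(4),np.percentile(P[m][:,2],[10,90]).round(4) if m.any() else "")
    out.append(cv2.resize(f[v0:v1,u0:u1,::-1],(400,400),interpolation=2))
cv2.imwrite("pics/%s.png"%sys.argv[1],np.hstack(out))
E
python3 k.py p1
```

```text
scene toe 46 [ 0.6076 -0.0268  0.0734] [0.0613 0.0868]
scene mid 55 [0.5658 0.0453 0.0783] [0.0744 0.0808]
scene heel 51 [0.529  0.1222 0.0775] [0.0742 0.08  ]
side toe 38 [ 0.6011 -0.0389  0.0683] [0.0607 0.083 ]
side mid 41 [0.5621 0.0429 0.0779] [0.0736 0.0821]
side heel 35 [0.5272 0.1203 0.0777] [0.0729 0.0805]
```

View pics/p1.png

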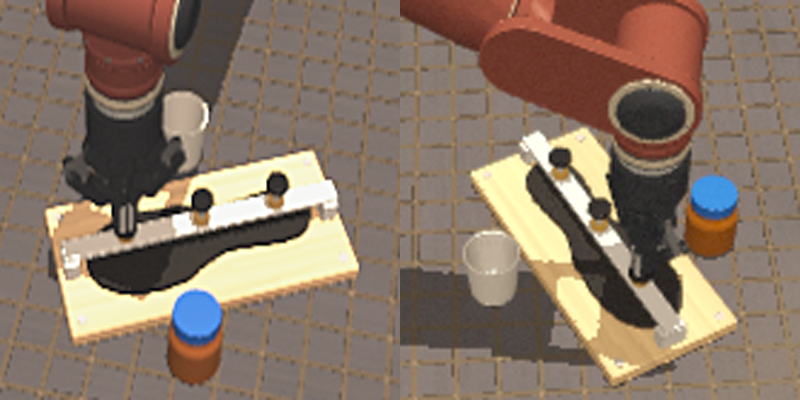

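The toe pin is down with the fingertip on its knob, and nothing else has moved. I'll lift straight up and measure.

>>> {"op": "send_rows", "data": {"rows": [[0,[0,0,-0.5],0],[0,[0,0,-1.5],0],[0,[0,0,-2.5],0],[0,[0,0,-2.5],0],[0,[0,0,0],0]]}}

```text
t: 4.55
tool_pos: [0.6023, -0.0307, 0.1377]
tool_rot: [3.069, 0.659, 0.009]
contact_force: [0.3, 0.5, -0.3]
opening: 0.0001
grip_force: 0.0
```

```bash
python3 k.py p2; python3 d.py heel .105
```

```text
scene toe 64 [ 0.6016 -0.0296  0.067 ] [0.063  0.0697]
scene mid 55 [0.5665 0.0454 0.0785] [0.0752 0.0804]
scene heel 51 [0.5296 0.1222 0.0777] [0.074  0.0793]
side toe 56 [ 0.6003 -0.0308  0.0662] [0.0621 0.0696]
side mid 42 [0.5619 0.0423 0.0792] [0.0742 0.081 ]
side heel 37 [0.5272 0.1199 0.0768] [0.0739 0.0808]
heel t 4.65 pos [ 0.6002 -0.0303  0.1342] shift cm [ -0.41 -16.94   2.92] F [ 0.2 -0.5 -0.3] open 0.0003 tilt [ 2.e-04 -0.e+00 -1.e+00]
```

The toe pin is down about 12 mm and the others are unmoved. Next is the heel.

>>> {"op": "send_rows", "data": {"rows": [[0,[0,-3.0,0],0],[0,[-0.2,-5.0,0],0],[0,[-0.2,-5.0,0],0],[0,[0,-3.0,0],0],[0,[0,-0.9,1.0],0],[0,[0,0,1.9],0],[0,[0,0,0],0]]}}

```text
t: 5.52
tool_pos: [0.5255, 0.1211, 0.1018]
tool_rot: [-3.072, -0.657, 0.01]
contact_force: [-0.4, -0.3, -0.6]
opening: -0.0002
grip_force: 0.0
```

```bash
python3 d.py heel .078; python3 k.py p3
```

```text
heel t 5.525 pos [0.5255 0.1211 0.1018] shift cm [ 0.21 -0.06  2.37] F [-0.4 -0.3 -0.6] open -0.0002 tilt [-6.e-03 -9.e-04 -1.e+00]
scene toe 63 [ 0.6021 -0.0296  0.0664] [0.0622 0.0691]
scene mid 59 [0.5657 0.0463 0.0788] [0.0755 0.0812]
scene heel 53 [0.53   0.1222 0.0772] [0.0744 0.0804]
side toe 55 [ 0.6002 -0.0318  0.0671] [0.063  0.0712]
side mid 42 [0.5622 0.0443 0.0779] [0.0735 0.0812]
side heel 41 [0.5254 0.1215 0.0762] [0.0724 0.0805]
```

View pics/p3.png

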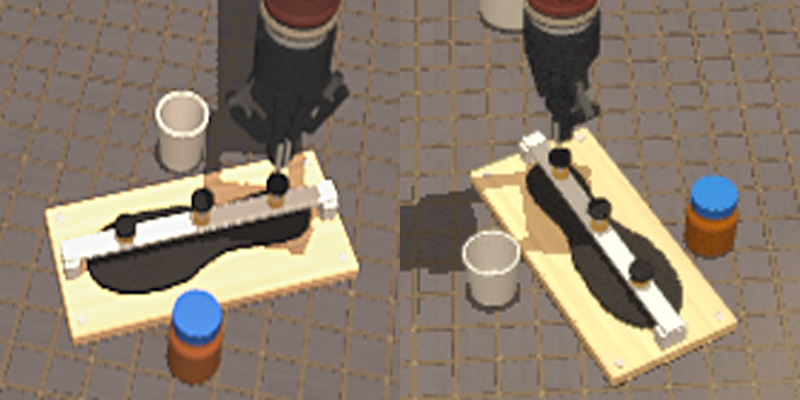

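The closed fingers are above the heel knob in both views (about (280,160) and (562,130)). I'll press the heel pin.

>>> {"op": "send_rows", "data": {"rows": [[0,[0.1,0,1.0],0],[0,[0,0,1.0],0],[0,[0,0,0.5],0],[0,[0,0,0.3],0],[0,[0,0,0.3],0],[0,[0,0,0.3],0],[0,[0,0,0.3],0],[0,[0,0,0.2],0],[0,[0,0,0],0]]}}

```text
t: 6.75
tool_pos: [0.5284, 0.1226, 0.0665]
tool_rot: [-3.072, -0.659, -0.001]
contact_force: [-2.0, -1.2, 3.7]
opening: 0.0002
grip_force: 1.7
```

>>> {"op": "send_rows", "data": {"rows": [[0,[0,0,0.15],0],[0,[0,0,0],0],[0,[0,0,-0.5],0],[0,[0,0,-1.5],0],[0,[0,0,-2.5],0],[0,[0,0,-2.5],0],[0,[0,0,0],0]]}}

```text
t: 7.62
tool_pos: [0.5303, 0.1228, 0.138]
tool_rot: [3.071, 0.659, 0.01]
contact_force: [0.7, -0.3, -0.4]
opening: 0.0
grip_force: 0.0
```

```bash
python3 k.py p4; python3 d.py mid .105
```

```text
scene toe 62 [ 0.6017 -0.0292  0.067 ] [0.063  0.0696]
scene mid 60 [0.5654 0.046  0.0781] [0.0736 0.0802]
scene heel 53 [0.5297 0.1222 0.0674] [0.0642 0.0697]
side toe 55 [ 0.6002 -0.0318  0.066 ] [0.0631 0.0691]
side mid 42 [0.5619 0.0443 0.0776] [0.0736 0.0813]
side heel 43 [0.5271 0.1225 0.0673] [0.0634 0.0696]
mid t 7.725 pos [0.5282 0.1225 0.1347] shift cm [0.02 8.45 2.97] F [ 0.2  0.6 -0.6] open -0.0001 tilt [ 3.e-04  0.e+00 -1.e+00]
```

The heel pin is down (knob at the same height as the toe's). Last is the middle.

>>> {"op": "send_rows", "data": {"rows": [[0,[0,2.5,0],0],[0,[0,3.5,0],0],[0,[0,2.0,0],0],[0,[0,0.4,1.0],0],[0,[0,0,2.0],0],[0,[0,0,0],0],[0,[0,0,0],0]]}}

```text
t: 8.6
tool_pos: [0.5622, 0.0466, 0.1042]
tool_rot: [-3.071, -0.661, 0.002]
contact_force: [-0.0, -0.3, 0.4]
opening: -0.0
grip_force: 0.0
```

```bash
python3 d.py mid .078; python3 k.py p5
```

```text
mid t 8.6 pos [0.5622 0.0466 0.1042] shift cm [0.03 0.14 2.62] F [-0.  -0.3  0.4] open -0.0 tilt [-1.1e-03  2.0e-04 -1.0e+00]
scene toe 63 [ 0.6013 -0.0291  0.0667] [0.062  0.0698]
scene mid 56 [0.566  0.0455 0.0781] [0.0754 0.0804]
scene heel 53 [0.5286 0.1221 0.0673] [0.0638 0.0703]
side toe 56 [ 0.6001 -0.0315  0.0667] [0.0609 0.0697]
side mid 44 [0.5622 0.0443 0.0768] [0.0744 0.0811]
side heel 43 [0.5251 0.1227 0.0671] [0.0625 0.0699]
```

View pics/p5.png

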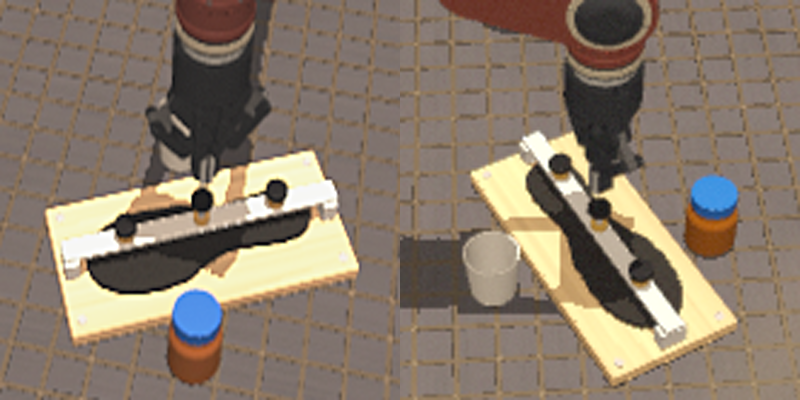

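The fingertips are above the middle knob (about (204,185) and (598,185)), and the other two knobs are down. I'll press the middle pin.

>>> {"op": "send_rows", "data": {"rows": [[0,[0,0.1,1.0],0],[0,[0,0,1.0],0],[0,[0,0,0.5],0],[0,[0,0,0.3],0],[0,[0,0,0.3],0],[0,[0,0,0.3],0],[0,[0,0,0.3],0],[0,[0,0,0.2],0],[0,[0,0,0],0]]}}

```text
t: 9.82
tool_pos: [0.5633, 0.045, 0.066]
tool_rot: [3.072, 0.659, 0.0]
contact_force: [-1.6, -0.3, 4.2]
opening: 0.0004
grip_force: 1.8
```

>>> {"op": "send_rows", "data": {"rows": [[0,[0,0,0.1],0],[0,[0,0,0],0],[0,[0,0,-0.5],0],[0,[0,0,-1.5],0],[0,[0,0,-2.5],0],[0,[0,0,-4],0],[0,[0,0,-4],0],[0,[0,0,-1],0],[0,[0,0,0],0],[0,[0,0,0],0]]}}

```text
t: 11.08
tool_pos: [0.562, 0.0451, 0.1977]
tool_rot: [-3.071, -0.659, 0.005]
contact_force: [-0.1, 0.4, -1.3]
opening: 0.0001
grip_force: 0.0
```

```bash
python3 k.py p6; python3 d.py mid .2
```

```text
scene toe 64 [ 0.6022 -0.0294  0.0668] [0.0641 0.0695]
scene mid 55 [0.5664 0.0459 0.067 ] [0.0625 0.0697]
scene heel 52 [0.5296 0.1222 0.0677] [0.0639 0.0706]
side toe 57 [ 0.6    -0.0307  0.066 ] [0.0626 0.0691]
side mid 46 [0.5627 0.045  0.0663] [0.0617 0.0704]
side heel 42 [0.5252 0.1207 0.0663] [0.0625 0.0701]
mid t 11.175 pos [0.562  0.0451 0.1976] shift cm [ 0.1   0.   -0.24] F [ 0.4  0.5 -0.3] open -0.0001 tilt [-3.6e-03  2.0e-04 -1.0e+00]
```

View pics/p6.png

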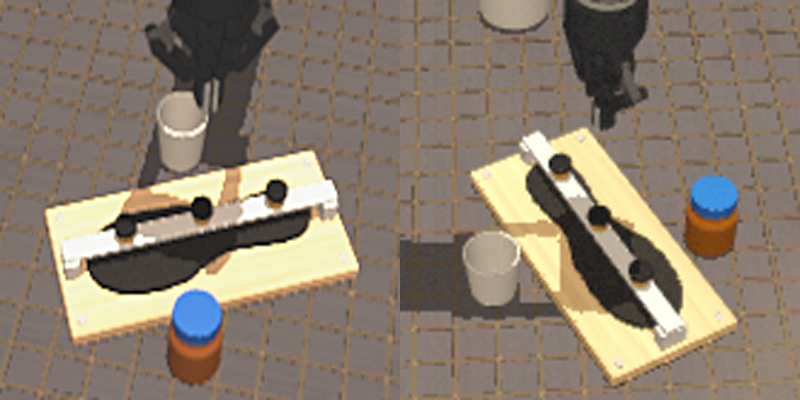

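All three knobs sit low at the same height, the jig, cup and jar haven't moved, and the arm is clear, so I'm handing in.

```bash
python3 -c "
from station import ctrl
print(ctrl.finish_job())"
```

```text
the job is handed in; nothing more can be done
None
```

I pressed the toe, heel and middle pins down in that order, each about 11–12 mm by the cameras with light pushes; the jig, sole, jar and cup showed no movement, the arm finished clear, and the job is handed in (no verdict was returned).

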